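# Seat the notched plate in the mincer head

### The job

The coarse three-opening plate lies crooked in the mouth of the upright mincer head because its notch is not over the locating pin. With a fingertip, without gripping the plate or lifting it out of the mouth, turn it round until the notch drops over the pin, then press it firmly down until it is fully home, flat on its seat, and take the hand away. Leave everything else on the worktop where it stands.

Things in the scene. Friction and masses are not known exactly. Their poses are not given: they have to be found in the camera images.
- mincer: Mincer head, plain cast aluminium, fixed, stood on its drive end in a black rubber ring: upright barrel 125 mm high, its round open mouth (116 mm outside, 102 mm inside, outside thread) facing up. A feed pipe (flange 68 mm across) sticks out level at 50 mm height, to 107 mm from the axis. Origin: on the axis, on the worktop; z up, x along the feed pipe.
- seat (a point): Centre of the plate's seat: a flat ledge round the inside of the mouth, 86 to 102 mm across, 118 mm above the worktop and 7 mm below the rim. Axes as the mincer's. Seated, the plate's underside is at this height and its top face 3 mm above the rim.
- pin (a point): Centre of the flat top of the locating pin: an upright steel dowel 6 mm thick that stands on the seat by the mouth's wall, on the feed pipe's side, 47.5 mm from the axis. Its top is 123 mm above the worktop, 2 mm below the rim, 5 mm above the seat. Hidden under the plate until the notch comes over it.
- plate: Coarse plate: plain steel disc 97 mm across, 10 mm thick, 0.2 to 0.4 kg, loose in the mouth; its centre hole (13.6 mm) sits on the knife's 12 mm stud, so it turns about the mincer's axis, either way. Origin: centre of its underside; z up; x points to its notch (over the pin when along the mincer's x). At first it rides on pin and knife, slightly tilted, underside 120.5 to 123 mm up.
- opening (a point): Middle of one of the plate's three equal openings, at the top face: they go right through, between radius 12 and 42 mm, parted by straight spokes 10 mm wide at 0, 120 and 240 degrees from the notch; their middles lie at 27 mm radius at 60 (this one), 180 and 300 degrees. A fingertip 6 mm deep in an opening can push a spoke round. The knife's wings lie 10 mm below the top face.
- notch (a point): Middle of the plate's only notch, at its top face: a slot 9 mm wide, 5.5 mm deep in the rim, 46 mm from the plate's axis, in line with a spoke. When it reaches the pin the plate drops by up to 2.5 mm, lies level with its underside at 120.5 mm, and the pin stops it from turning farther. Axes as the plate's.
- knife (a joint): Steel knife with four wings and a centre stud (top 3 mm below the plate's top face) under the plate, in m: 0 as it stands, 2.5 mm above the seat; 0.0025 pushed fully down. Its shaft seal is stiff: it carries the plate's weight, takes about 9 N to push down, and stays where it is left. It does not turn.
- ring_nut: Bystander: the mincer's aluminium screw ring, 146 mm across its lugs, 29 mm high, lying on the worktop. Origin: centre of underside.
- pusher: Bystander: white plastic food pusher standing on its 74 mm flange, 151 mm high, 44 mm thick. Origin: centre of underside.
- fine_plate: Bystander: a second mincer plate with many small holes, 97 mm across, 10 mm thick, lying in a shallow steel tray (200 x 250 x 40 mm, fixed). Origin: centre of underside.
- salt: Bystander: glass salt shaker, 44 mm across, 90 mm high. Origin: centre of underside.
- pepper: Bystander: dark wooden pepper mill, 58 mm across, 160 mm high. Origin: centre of underside.
- jar_a: Bystander: small spice jar with black cap, 41 mm across, 105 mm high. Origin: centre of underside.
- jar_b: Bystander: small spice jar with black cap, 41 mm across, 105 mm high. Origin: centre of underside.
- mug: Bystander: mug with handle, 86 mm across, 101 mm high. Origin: centre of underside.
Things that resemble listed ones, but are neither listed nor needed, are in the scene too. What is shaped like the plate but red is not meant.

How it is judged:
At the end, for the whole second after the job is handed in: The plate is at rest on its seat in the mincer's mouth: underside within 1 mm of the seat's height, level within 0.015 rad, notch within 4 mm of the pin in plan, knife pushed down at least 1.7 of its 2.5 mm (z of plate in the frame of mincer between 0.1165 and 0.119 m and angle between plate's own z axis and vertical below 0.015 rad and horizontal distance between notch and pin below 0.004 m and value of joint knife above 0.0017 m and linear speed of plate below 0.01 m/s); the robot touches nothing.
It fails at once if the plate is lifted or levered out of the mouth (12 mm up, 12 mm off the axis or tilted by 0.2 rad) (z of plate in the frame of mincer above 0.1325 m or horizontal distance between plate and mincer above 0.012 m or angle between plate's own z axis and vertical above 0.2 rad).
It fails at once if a bystander is moved by more than 20 mm (distance of any of ring_nut, pusher, fine_plate, salt, pepper, jar_a, jar_b, mug from where it was at the start of the episode above 0.02 m).
It also fails if it takes over 51 s, if anything falls off the work surface, if the arm or the gripper's body presses on something with over 40 N, if the wrist force passes 120 N, or if a joint passes its speed limit or range.

### The arm

A 7-joint arm with a two-finger parallel gripper is mounted at the origin on a cart in front of the work surface, level with it; the furniture and walls round the work are solid. World frame = base frame: x ahead of the robot, y to its left, z up, the work surface at z = 0. Lengths are in m, angles in rad, forces in N, time in s.
With the tool pointing down it reaches from about 0.4 to 0.925 m from the base axis. Payload 4.1 kg.
Tool frame: the origin (TCP) lies midway between the tips of the shut fingers; the grasp point (between the pads) lies tcp_to_grasp behind it (tcp_to_grasp is the distance from the TCP to the grasp point, in m); z points along the fingers, y is the direction in which the jaws open and shut (so a half turn about z gives the same grasp; the last joint's range is limited). The gripper opens to 85 mm and grips with 20 to 120 N. Pads are 22 mm wide; open, the fingers measure 114 mm over their backs; the gripper's body (76 mm by 85 mm) begins 54 mm behind the grasp point. The pads swing forward as they close: fully open they stand 13 mm farther back than shut.
Start: joints at [1.199, 0.398, 0.045, 1.537, -0.019, 1.207, -0.051], TCP at [0.175, -0.626, 0.231] pointing down, gripper open.
Joint ranges: [-2.82, 2.82], [-0.49, 2.23], [-1.37, 1.46], [0, 2.46], [-1.36, 4.5], [0.23, 2], [-2.94, 2.94]. Speed limits (rad/s): [2.57, 2.57, 3.14, 3.14, 3.14, 3.14, 3.14].

### API

Orientations are given as a unit quaternion [w, x, y, z].
In Python, from cell import * gives the robot as it stands. The module is installed in compiled form; this text tells all that it offers. Calls block until the motion is done:
- move_to(position, orientation): joint-space move of the TCP to a pose.
- move_l(position, frame=None, speed=0.15, f_stop=None): straight line of the TCP; frame=None keeps the orientation; speed is the mean speed in m/s. With f_stop (N) it stops when the force on the tool has changed by that much, and returns True; else False.
- movej(angles): joint-space move.
- ungrasp() and close(f_grip=None): open the fingers fully, or close them until they stop; f_grip is the grip in N (None keeps the last).
- pause(seconds).
- inverse_kinematics(position, orientation): joint angles nearest the present ones, or None.
- state(): the state.
- capture(name): name is "side" or "top"; returns a dict with "color" (420x560x3 uint8, red, green, blue), "depth" (420x560 float32, m along the optical axis (not along the pixel's ray), 0 where there is no reading), "mtx" (3x3 intrinsics, pixels), "k1" (the pictures are not rectified: a ray, as slopes to the right and down, at radius r is drawn at 1 + k1 r^2 times it, then the intrinsics apply), "R" (3x3) and "t" (3): a world point X has camera coordinates R X + t. Camera axes: x right, y down, z forward; pixel columns grow to the right and rows downward; lengths in m; the calibration is good to about 2 mm. A picture is of the moment at which its call begins.
A pose or a line that the arm cannot do raises MotionError and nothing moves.
- hand_in(): hands the job in, once; it reports no verdict.
The state is a dict: "time_s": time; "joint_positions": joint angles; "qd": joint speeds; "joint_torque": joint torques, N m; "tcp_pos": TCP position; "orientation": TCP orientation; "wrist_force": force on the tool from outside, world axes, zero at the start; "moment": the same for the moment, N m; "finger_gap": finger opening in m.
Only numpy, scipy, OpenCV 4.12 (cv2) and the standard library are available. Lean on these libraries where they do the work, as an engineer would, in place of code of your own. Each camera call takes 0.05 s, during which the arm holds its last target.

## Working session

There is one attempt and no reset: what is moved stays moved. The work goes in short steps, each a Python script; the robot and the scene stay as the last script left them, time stands still between calls to the robot, and variables do not carry over. Pictures are saved under pics/ and viewed, and the job is handed in when it is done.

```bash
mkdir -p pics
cat > h.py <<'E'
import numpy as np, cv2
from cell import *
def save(n,a): cv2.imwrite('pics/'+n+'.png',cv2.cvtColor(a,cv2.COLOR_RGB2BGR))
def pix2world(c,u,v,z=None,depth=None):
    K=np.array(c['mtx']);R=np.array(c['R']);t=np.array(c['t']);k=c['k1']
    d=np.array([(u-K[0,2])/K[0,0],(v-K[1,2])/K[1,1]]);s=d.copy()
    for _ in range(20): s=d/(1+k*(s@s))
    ray=np.array([s[0],s[1],1.]);o=-R.T@t;w=R.T@ray
    if z is not None: return o+w*(z-o[2])/w[2]
    return o+w*depth
def world2pix(c,X):
    K=np.array(c['mtx']);R=np.array(c['R']);t=np.array(c['t']);p=R@np.array(X)+t
    s=p[:2]/p[2]; s=s*(1+c['k1']*(s@s)); return K[0,0]*s[0]+K[0,2],K[1,1]*s[1]+K[1,2]
E
python3 - <<'E'
from h import *
import pickle
for n in('side','top'):
    c=capture(n); pickle.dump(c,open(n+'0.pkl','wb')); save(n+'0',c['color']); print(n,c['mtx'],c['k1'],-np.array(c['R']).T@c['t'],np.array(c['R'])[2])
s=state();print(s)
E
```

```text
side [[434.0932397    0.         274.52071318]
 [  0.         434.0932397  205.22795889]
 [  0.           0.           1.        ]] -0.058219614610354624 [0.59039664 0.97879509 0.97368953] [-0.01795264 -0.76810131 -0.64007662]
top [[470.71596042   0.         287.88037752]
 [  0.         470.71596042 205.18778995]
 [  0.           0.           1.        ]] 0.03629545759421349 [-0.35898517 -0.03146362  1.26537404] [ 0.61659938 -0.02897974 -0.78674353]
{'time_s': 0.1, 'joint_positions': array([ 1.19901511,  0.39913293,  0.04503583,  1.53768097, -0.01869715,
        1.2069071 , -0.05064962]), 'qd': array([ 0.00185585, -0.00185975,  0.00060119, -0.00308028,  0.00046662,
       -0.00021013, -0.0004199 ]), 'joint_torque': array([ 4.01394806e-03, -4.76263618e+01,  1.37053113e+00, -2.54948777e+01,
        1.20270645e-02,  5.08832949e-03,  8.22199951e-06]), 'tcp_pos': array([ 0.17499867, -0.62544393,  0.2303902 ]), 'orientation': array([-8.35119294e-04,  9.90701619e-01,  1.36049896e-01, -1.76154520e-04]), 'wrist_force': array([ 0.02622024,  0.10885656, -0.17652359]), 'moment': array([-0.03230562,  0.01897415,  0.00574608]), 'finger_gap': 0.08548532142154702}
```

View pics/side0.png

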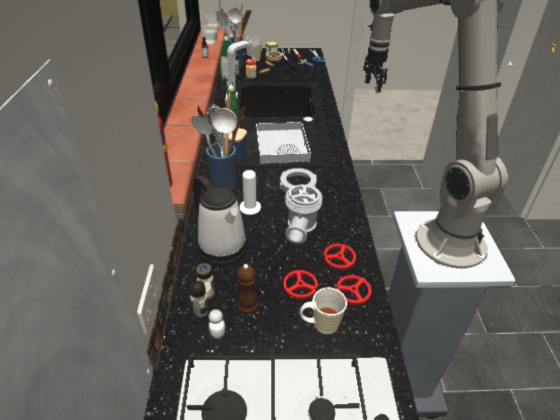

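View pics/top0.png

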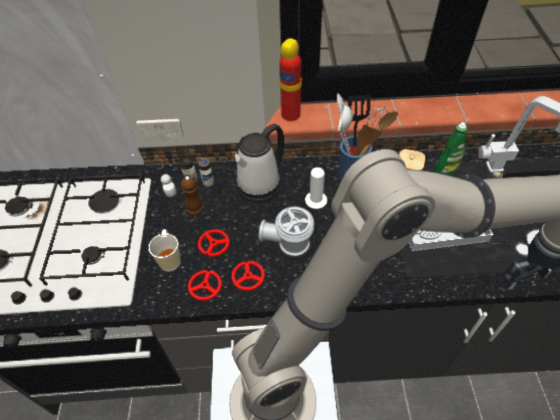

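Run:
```python
from h import *
import pickle
c=pickle.load(open('side0.pkl','rb'));a=c['color'][165:255,260:350];save('s1',cv2.resize(a,None,fx=6.5,fy=6.5,interpolation=cv2.INTER_CUBIC))
c=pickle.load(open('top0.pkl','rb'));a=c['color'][190:270,245:335];save('t1',cv2.resize(a,None,fx=7,fy=7,interpolation=cv2.INTER_CUBIC))
```

```text
(no output)
```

View pics/s1.png

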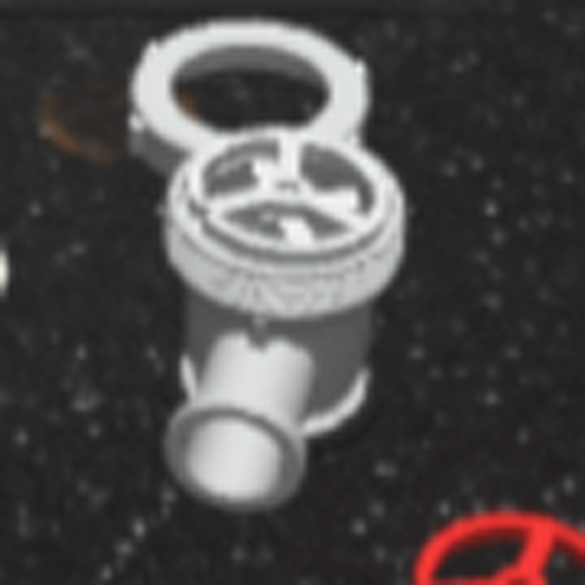

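View pics/t1.png

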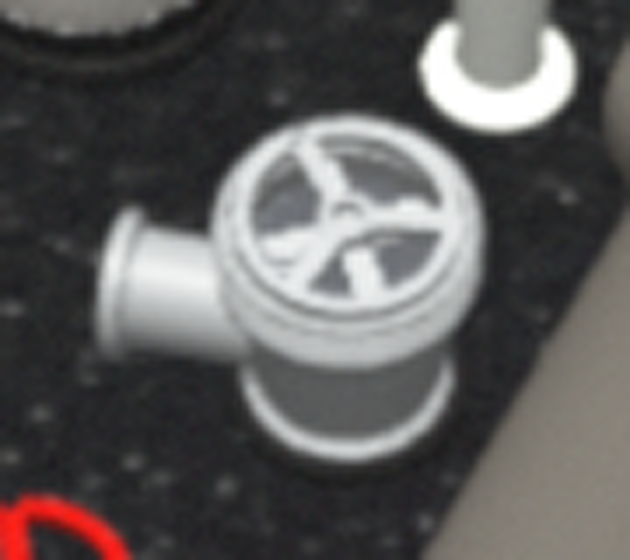

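```bash
cat >> h.py <<'E'
def ortho(c,cx,cy,z,half=0.08,n=560):
    xs=cx+half-2*half*(np.arange(n)+.5)/n   # rows: +x up
    ys=cy+half-2*half*(np.arange(n)+.5)/n   # cols: +y left
    Y,X=np.meshgrid(ys,xs); P=np.stack([X,Y,np.full_like(X,z)],-1)@np.array(c['R']).T+np.array(c['t'])
    s=P[...,:2]/P[...,2:]; r2=(s**2).sum(-1,keepdims=True); s=s*(1+c['k1']*r2); K=c['mtx']
    return cv2.remap(c['color'],(K[0,0]*s[...,0]+K[0,2]).astype(np.float32),(K[1,1]*s[...,1]+K[1,2]).astype(np.float32),cv2.INTER_CUBIC)
E
python3 - <<'E'
from h import *
import pickle
c=pickle.load(open('side0.pkl','rb'));d=pickle.load(open('top0.pkl','rb'))
print(pix2world(c,304.1,196.5,.128), pix2world(d,245+348/7,190+215/7,.128))
m=pix2world(d,245+348/7,190+215/7,.128)
for n,q in(('so',c),('to',d)):
    save(n,ortho(q,m[0],m[1],.131))
# neck, flange in top: 
print('flange end top', pix2world(d,245+118/7,190+280/7,.05))
print('flange end side', pix2world(c,260+238/6.5,165+455/6.5,.05))
E
```

```text
[ 0.47367001 -0.07858693  0.128     ] [ 0.47201105 -0.09010507  0.128     ]
flange end top [0.50013337 0.01178968 0.05      ]
flange end side [0.49853258 0.01340622 0.05      ]
```

View pics/so.png

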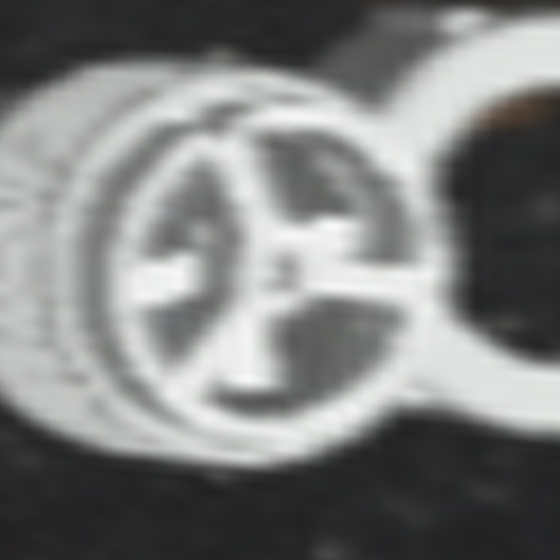

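View pics/to.png

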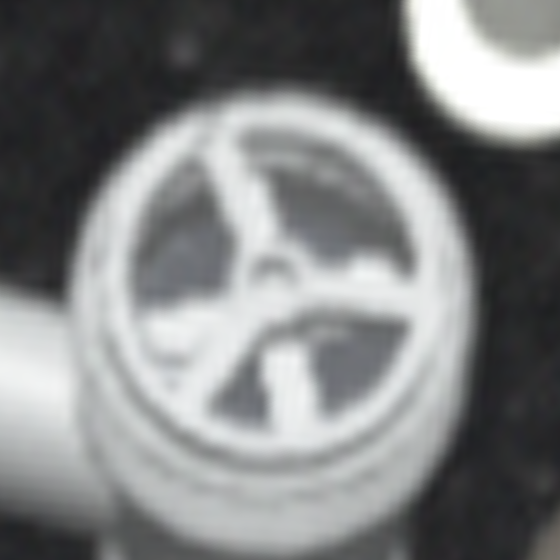

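```bash
cat >> h.py <<'E'
def down(yaw): return np.array([0,np.cos(yaw/2),np.sin(yaw/2),0.])
C=np.array([0.4727,-0.0887])
E
python3 - <<'E'
from h import *
import pickle
print('gripper tcp_to_grasp', globals().get('tcp_to_grasp'))
a=np.deg2rad(81)
for y in (81,110,135):
    q=inverse_kinematics([*C,0.2],down(np.deg2rad(y))); print(y,None if q is None else np.round(q,2))
p=C+0.027*np.array([np.cos(a),np.sin(a)])
move_to([*p,0.20],down(a)); print(state()['time_s']); close(20); s=state(); print(s['time_s'],s['tcp_pos'],s['orientation'],s['finger_gap'],s['wrist_force'])
for n in('side','top'):
    c=capture(n); pickle.dump(c,open(n+'1.pkl','wb')); u,v=map(int,world2pix(c,s['tcp_pos'])); print(n,u,v,world2pix(c,s['tcp_pos']))
    save(n+'1',cv2.resize(c['color'][max(0,v-55):v+55,u-60:u+60],None,fx=6,fy=6,interpolation=cv2.INTER_CUBIC))
E
```

```text
gripper tcp_to_grasp 0.0187
81 [ 0.61  0.15 -0.56  1.95  0.09  1.06 -0.15]
110 [ 0.64  0.16 -0.6   1.95  0.1   1.06  0.35]
135 [ 0.67  0.16 -0.63  1.95  0.11  1.06  0.78]
2.3833
3.15 [ 0.47691074 -0.06201183  0.19999293] [ 8.51172825e-06  7.60368810e-01  6.49491549e-01 -2.19044841e-05] 0.0002921859729191266 [0.25295968 0.73553208 1.11560304]
side 304 181 (np.float64(304.7022056846886), np.float64(181.14980294089364))
top 284 205 (np.float64(284.84483822288274), np.float64(205.106529778949))
```

View pics/side1.png

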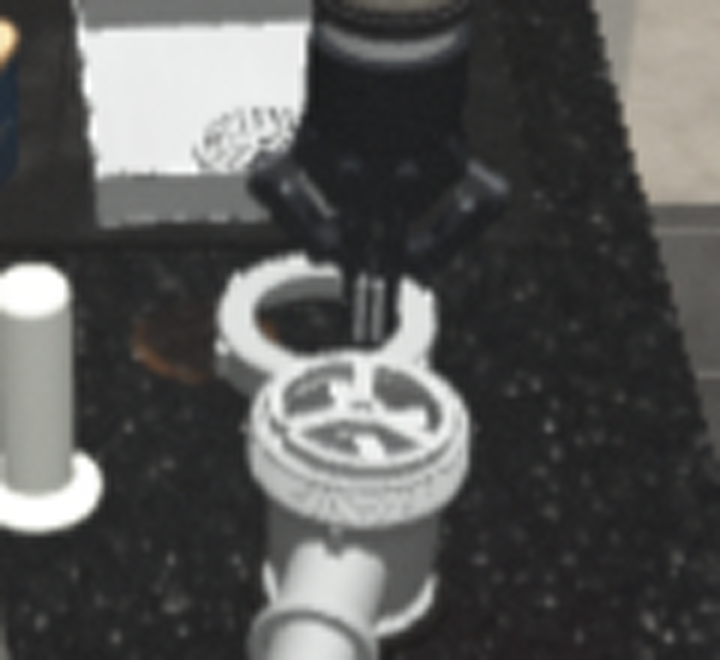

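View pics/top1.png

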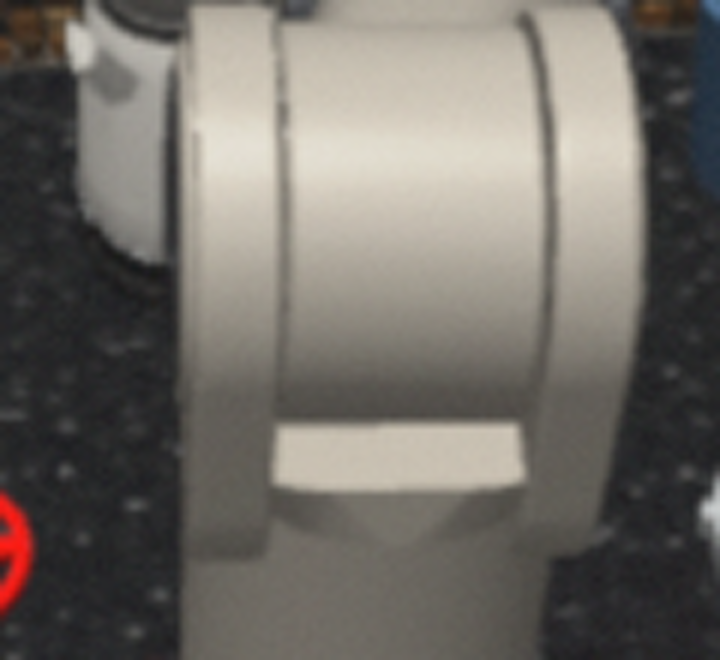

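```bash
cat > ov.py <<'E'
from h import *
import pickle,sys
def overlay(c,C,name,ang,zt=.1315,sc=9,pipe=75.2,half=(32,24)):
    u,v=map(int,world2pix(c,[*C,.12])); u0,v0=u-half[0]-2,v-half[1]-2
    a=c['color'][v0:v0+2*half[1]+14,u0:u0+2*half[0]+4]; a=cv2.resize(a,None,fx=sc,fy=sc,interpolation=cv2.INTER_CUBIC)
    def poly(pts,col):
        q=np.array([[((world2pix(c,p)[0]-u0+.5)*sc),((world2pix(c,p)[1]-v0+.5)*sc)] for p in pts]); cv2.polylines(a,[np.int32(q*8)],False,col,1,cv2.LINE_AA,3)
    t=np.linspace(0,2*np.pi,100)
    for r,z,col in((.058,.125,(255,0,0)),(.042,zt,(0,255,0)),(.0485,zt,(0,200,255))):
        poly([[C[0]+r*np.cos(x),C[1]+r*np.sin(x),z] for x in t],col)
    for k in range(3):
        x=np.deg2rad(ang+120*k); e=np.array([np.cos(x),np.sin(x)]);n=np.array([-e[1],e[0]])
        for s in(-.005,.005): poly([[*(C+e*r+n*s),zt] for r in(.012,.042)],(255,255,0))
        if k==0:
            for s in(-.0045,.0045): poly([[*(C+e*r+n*s),zt] for r in(.043,.0485)],(255,0,255))
    save(name,a)
if __name__=='__main__':
    for n in('side','top'):
        overlay(pickle.load(open(n+'0.pkl','rb')),C,'ov_'+n+sys.argv[1],21)
E
python3 ov.py 1
python3 - <<'E'
from h import *
import pickle
c=pickle.load(open('side1.pkl','rb')); T=np.array([.4769,-.0620,.2]);e=np.array([np.cos(np.deg2rad(81)),np.sin(np.deg2rad(81)),0]);n=np.array([-e[1],e[0],0])
for s in(-.011,.011):print(np.array(world2pix(c,T+.011*e+s*n))*6-np.array([244,126])*6)
E
```

```text
[340.12337521 341.90283893]
[384.41464176 346.12829976]
```

View pics/ov_side1.png

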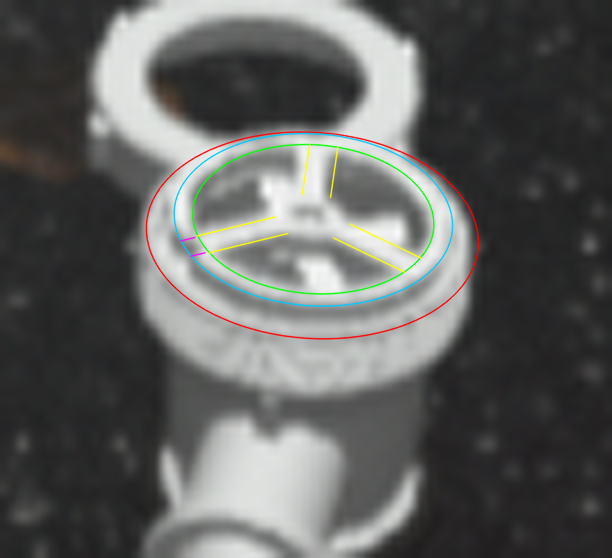

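View pics/ov_top1.png

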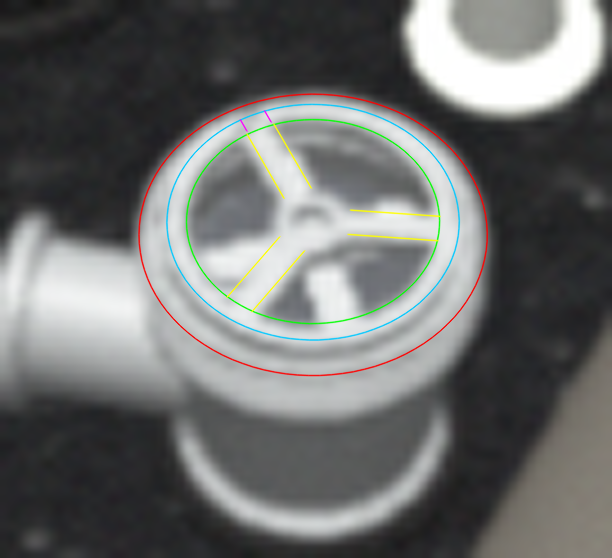

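Run:
```python
from h import *
import pickle
c=pickle.load(open('side1.pkl','rb')); u0,v0=285,160
a=cv2.resize(c['color'][v0:v0+34,u0:u0+40],None,fx=16,fy=16,interpolation=cv2.INTER_CUBIC)
a=np.clip(255*(a/255.)**.6,0,255).astype(np.uint8)
T=np.array([.4769,-.0620,.2]);e=np.array([np.cos(np.deg2rad(81)),np.sin(np.deg2rad(81)),0]);n=np.array([-e[1],e[0],0])
for h in(0,.02):
  for s in(-.0145,0,.0145):
    p=(np.array(world2pix(c,T+.011*e+s*n+[0,0,h]))-[u0,v0]+.5)*16; cv2.circle(a,tuple(np.int32(p)),3,(255,0,0),-1)
save('tip',a)
```

```text
(no output)
```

View pics/tip.png

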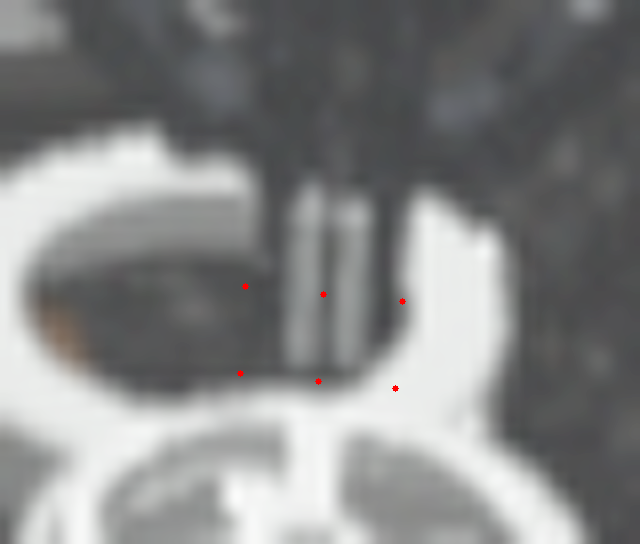

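```bash
cat >> h.py <<'E'
C=np.array([0.4742,-0.0885])
def pose(fa,z,R=0.023):  # fa: angle deg of finger (tool +y), tip height z
    a=np.deg2rad(fa); return [*(C-R*np.array([np.cos(a),np.sin(a)])),z-0.013], down(a+np.pi/2)
E
python3 - <<'E'
from h import *
import pickle
ungrasp()
p,q=pose(321,.20); q0=state()['orientation']
for fa in(321,350,380):
    for z in (.2,.125):
        pp,qq=pose(fa,z); print(fa,z,np.round(inverse_kinematics(pp,qq),2))
move_to(p,q)
p,q=pose(321,.145); move_l(p,speed=.1); s=state(); print(s['time_s'],s['tcp_pos'],s['finger_gap'],s['wrist_force'],s['moment'])
for n in('side','top'):
    c=capture(n); pickle.dump(c,open(n+'2.pkl','wb')); u,v=map(int,world2pix(c,[*C,.13]))
    save(n+'2',cv2.resize(c['color'][v-35:v+35,u-45:u+45],None,fx=8,fy=8,interpolation=cv2.INTER_CUBIC))
E
```

```text
321 0.2 [ 0.56  0.13 -0.53  2.01  0.08  1.02 -0.69]
321 0.125 [ 0.53  0.23 -0.52  2.09  0.15  0.86 -0.76]
350 0.2 [ 0.63  0.13 -0.58  2.01  0.08  1.02 -0.16]
350 0.125 [ 0.59  0.23 -0.56  2.09  0.16  0.86 -0.24]
380 0.2 [ 0.69  0.14 -0.62  2.01  0.09  1.03  0.38]
380 0.125 [ 0.66  0.24 -0.61  2.09  0.18  0.86  0.29]
5.2583 [ 0.45686793 -0.07394337  0.1323595 ] 0.08554041281810056 [-0.14939186 -0.45211685  1.02379849] [-0.03306333  0.00222222  0.03512618]
```

View pics/side2.png

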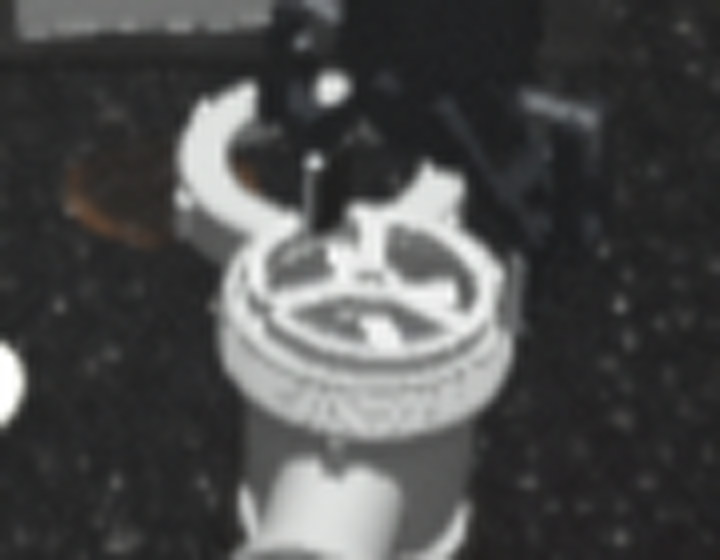

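View pics/top2.png

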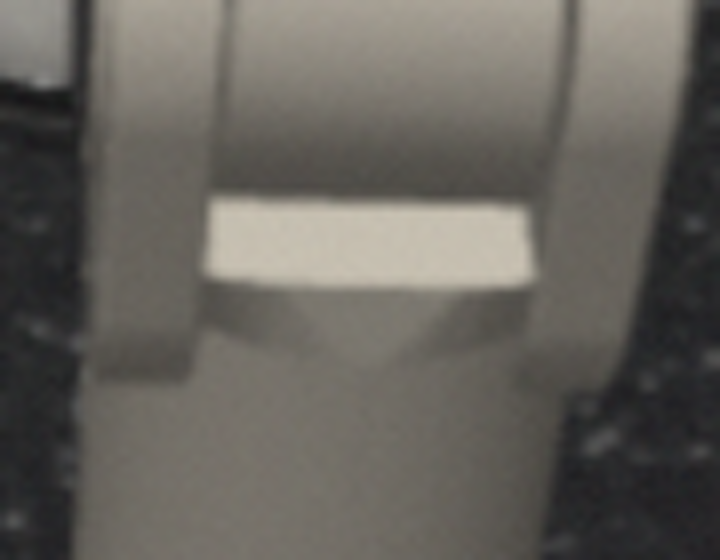

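Run:
```python
from h import *
import pickle
p,q=pose(321,.1245); r=move_l(p,speed=.03,f_stop=5); s=state(); print(r,s['time_s'],s['tcp_pos'],s['tcp_pos'][2]+.013,s['wrist_force'],s['moment'])
c=capture('side'); pickle.dump(c,open('side3.pkl','wb')); u,v=map(int,world2pix(c,[*C,.13]))
save('side3',cv2.resize(c['color'][v-35:v+35,u-45:u+45],None,fx=8,fy=8,interpolation=cv2.INTER_CUBIC))
```

```text
False 6.1917 [ 0.45646886 -0.07399981  0.1115623 ] 0.1245622958005833 [-0.18599131 -0.03044213  0.42512414] [ 0.01495502  0.0059685  -0.00326242]
```

View pics/side3.png

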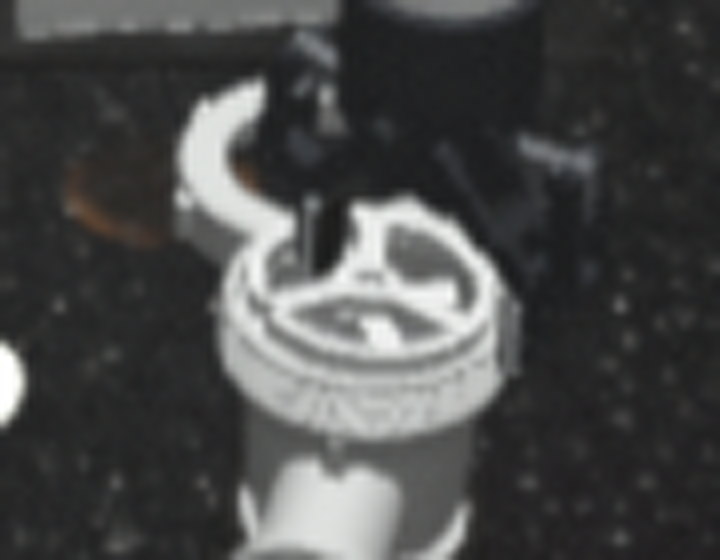

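Run:
```python
from h import *
import pickle
w0=state()['wrist_force']
for fa in np.arange(326,396,5):
    p,q=pose(fa,.1245); r=move_l(p,frame=q,speed=.012,f_stop=9); s=state(); w=s['wrist_force']-w0
    a=np.deg2rad(fa); print(fa,r,round(s['time_s'],2),np.round(w,1),'tan',round(w[:2]@[-np.sin(a),np.cos(a)],1),'rad',round(w[:2]@[np.cos(a),np.sin(a)],1),'Mz',round(s['moment'][2],2), np.round(np.array(s['tcp_pos'])-p,4))
    if r: break
c=capture('side'); pickle.dump(c,open('side4.pkl','wb')); u,v=map(int,world2pix(c,[*C,.13]))
save('side4',cv2.resize(c['color'][v-35:v+35,u-45:u+45],None,fx=8,fy=8,interpolation=cv2.INTER_CUBIC))
```

```text
326 False 6.56 [-0.1  0.4 -0.5] tan 0.3 rad -0.3 Mz 0.05 [ 0.0001 -0.0001  0.0002]
331 False 6.88 [-0.4  0.3  0. ] tan 0.1 rad -0.5 Mz -0.02 [0.0001 0.     0.0001]
336 False 7.19 [-0.5  0.2  0.4] tan -0.1 rad -0.6 Mz -0.02 [0.0001 0.     0.    ]
341 False 7.51 [-0.6  0.4 -0.5] tan 0.2 rad -0.7 Mz -0.04 [0.0001 0.0001 0.    ]
346 False 7.83 [-0.5 -0.4 -0.1] tan -0.5 rad -0.4 Mz 0.02 [0.0001 0.     0.    ]
351 False 8.14 [-0.5 -0.8 -0.3] tan -0.8 rad -0.3 Mz -0.03 [ 0.0001 -0.0001  0.    ]
356 False 8.46 [-0.6 -1.  -0.5] tan -1.0 rad -0.5 Mz -0.07 [0.0001 0.     0.    ]
361 False 8.78 [ 0.1 -1.4  0. ] tan -1.4 rad 0.1 Mz -0.03 [0.0001 0.0001 0.    ]
366 False 9.09 [-1.  -0.1  0.3] tan -0.0 rad -1.0 Mz -0.07 [-0.0001  0.0003 -0.    ]
371 False 9.41 [-0.7  0.8 -0.4] tan 0.9 rad -0.5 Mz -0.0 [-0.0001  0.0003 -0.    ]
376 False 9.72 [ 0.  -0.2 -0.4] tan -0.2 rad -0.0 Mz -0.02 [-0.      0.0002 -0.    ]
381 False 10.04 [-0.3 -0.   0.5] tan 0.1 rad -0.3 Mz -0.04 [-0.      0.0002 -0.    ]
386 False 10.36 [ 0.6  0.7 -0.3] tan 0.3 rad 0.8 Mz -0.08 [-0.      0.0002  0.    ]
391 False 10.68 [-0.6  0.6  0.3] tan 0.8 rad -0.2 Mz -0.06 [-0.0002  0.0002 -0.    ]
```

View pics/side4.png

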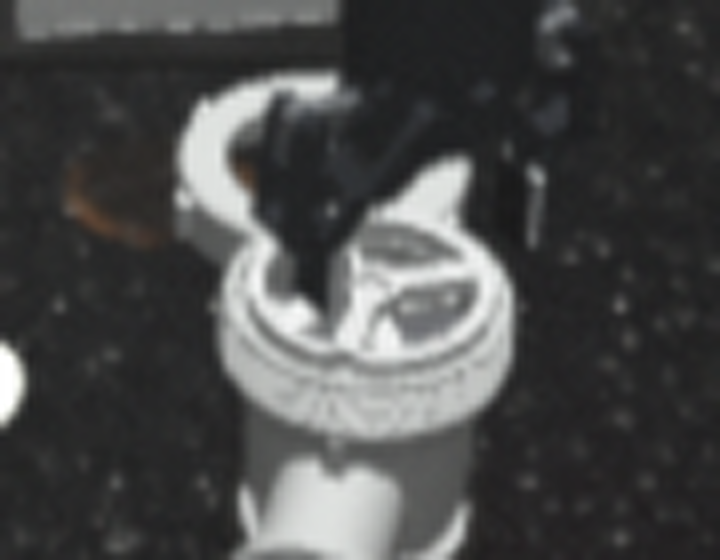

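Run:
```python
from h import *
import pickle
w0=state()['wrist_force']
for fa in np.arange(394,415,3):
    p,q=pose(fa,.1245); r=move_l(p,frame=q,speed=.012,f_stop=9); s=state(); w=s['wrist_force']-w0
    a=np.deg2rad(fa); print(fa,r,round(s['time_s'],2),np.round(w,1),'tan',round(w[:2]@[-np.sin(a),np.cos(a)],1),'Mz',round(s['moment'][2],2), np.round(np.array(s['tcp_pos'])-p,4))
    if r or abs(w[:2]@[-np.sin(a),np.cos(a)])>6: break
c=capture('side'); pickle.dump(c,open('side5.pkl','wb')); u,v=map(int,world2pix(c,[*C,.13]))
save('side5',cv2.resize(c['color'][v-35:v+35,u-45:u+45],None,fx=8,fy=8,interpolation=cv2.INTER_CUBIC))
```

```text
394 False 10.97 [ 0.7 -0.2 -0.3] tan -0.6 Mz -0.02 [0.0001 0.0001 0.    ]
397 False 11.22 [ 2.7 -0.2 -0.6] tan -1.8 Mz -0.14 [ 0.0006 -0.0002  0.0002]
400 False 11.47 [ 4.9 -2.8 -2.3] tan -5.2 Mz -0.2 [ 0.0014 -0.0006  0.0004]
403 False 11.72 [ 6.2 -3.1 -2.2] tan -6.5 Mz -0.31 [ 0.0023 -0.0009  0.0007]
```

View pics/side5.png

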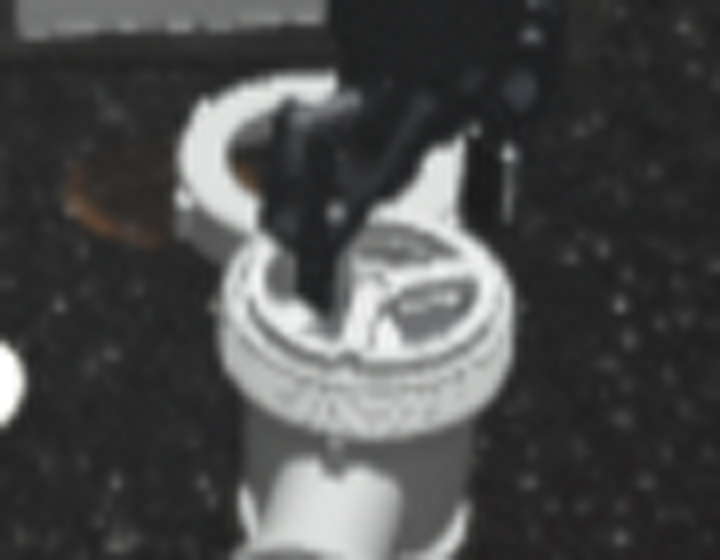

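Run:
```python
from ov import *
p,q=pose(394,.1245); move_l(p,frame=q,speed=.03)
p,q=pose(394,.20); move_l(p,speed=.1); s=state(); print(s['time_s'],s['wrist_force'])
c=capture('side'); pickle.dump(c,open('side6.pkl','wb')); u,v=map(int,world2pix(c,[*C,.13]))
save('side6',cv2.resize(c['color'][v-25:v+35,u-35:u+35],None,fx=10,fy=10,interpolation=cv2.INTER_CUBIC))
overlay(c,C,'ov6',75,zt=.1305)
```

```text
12.9917 [-0.00820839  0.3415393  -0.28802599]
```

View pics/side6.png

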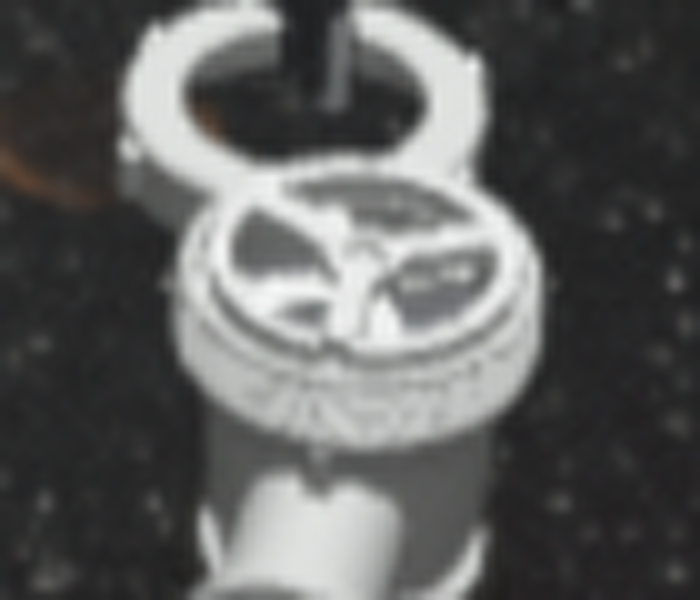

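View pics/ov6.png

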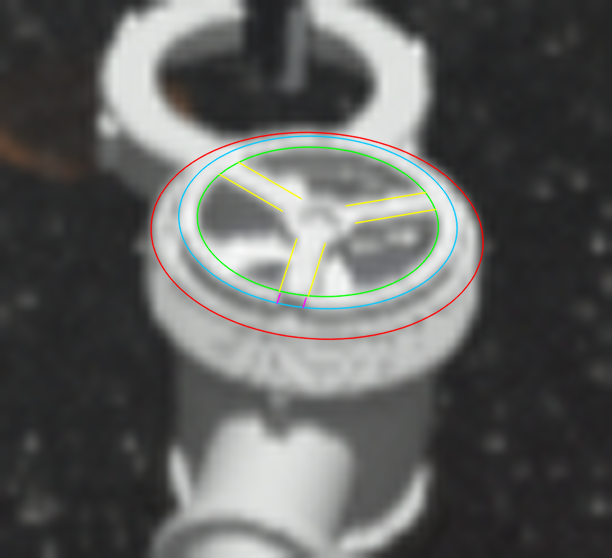

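Run:
```python
from ov import *
close(60); q=state()['orientation']
move_l([*C,.16],speed=.1); 
c=capture('side'); u,v=map(int,world2pix(c,[*C,.13]))
save('side7',cv2.resize(c['color'][v-25:v+25,u-35:u+35],None,fx=10,fy=10,interpolation=cv2.INTER_CUBIC))
r=move_l([*C,.126],speed=.015,f_stop=6); s=state(); print(r,s['time_s'],s['tcp_pos'],s['wrist_force'],s['moment'])
```

```text
True 16.3 [ 0.47420836 -0.08854024  0.12807197] [-1.41129477 -0.29141127  3.96870394] [0.04854173 0.13727524 0.03192842]
```

View pics/side7.png

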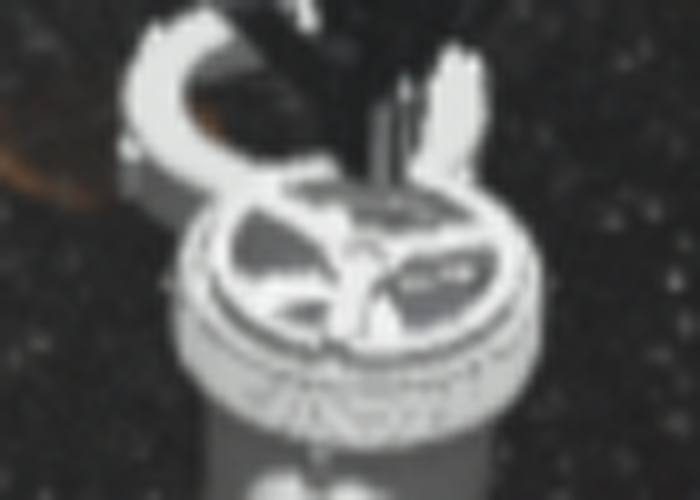

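Run:
```python
from ov import *
for z in (.124,.120,.116,.112,.108):
    r=move_l([*C,z],speed=.01,f_stop=30); s=state(); print(z,r,s['time_s'],np.round(s['tcp_pos'],4),np.round(s['wrist_force'],1),np.round(s['moment'],2))
    if r or s['wrist_force'][2]>45: break
```

```text
0.124 True 16.6333 [ 0.4743 -0.0885  0.128 ] [-2.  -0.8  6.8] [0.02 0.42 0.01]
```

Run:
```python
from ov import *
for z in (.126,.124,.122,.120):
    r=move_l([*C,z],speed=.006,f_stop=70); s=state(); print(z,r,s['time_s'],np.round(s['tcp_pos'],4),np.round(s['wrist_force'],1),np.round(s['moment'],2))
    if r or s['wrist_force'][2]>50: break
c=capture('side'); u,v=map(int,world2pix(c,[*C,.13]))
save('side8',cv2.resize(c['color'][v-25:v+25,u-35:u+35],None,fx=10,fy=10,interpolation=cv2.INTER_CUBIC))
```

```text
0.126 False 17.0333 [ 0.4743 -0.0885  0.1279] [-6.2  0.3 18.4] [ 0.09  1.33 -0.01]
0.124 False 17.5167 [ 0.4744 -0.0885  0.1277] [-10.7   1.5  33.2] [0.19 2.59 0.  ]
0.122 False 18.0 [ 0.4745 -0.0885  0.1275] [-16.    1.4  48. ] [ 0.27  3.78 -0.03]
0.12 False 18.4833 [ 0.4746 -0.0885  0.1274] [-22.5   1.9  63.2] [ 0.35  4.93 -0.07]
```

View pics/side8.png

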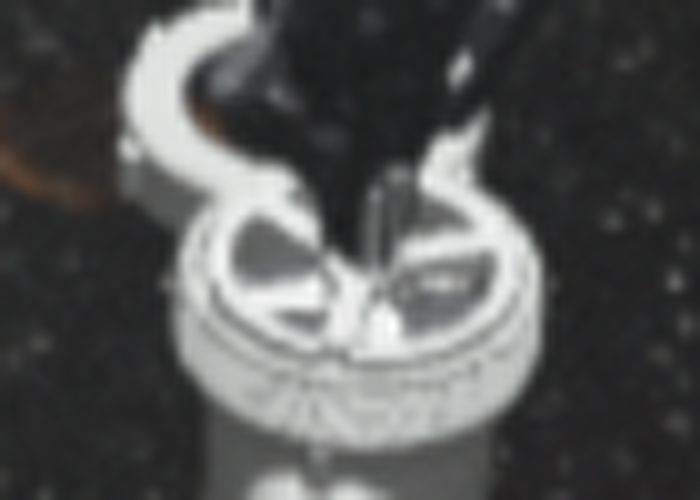

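Run:
```python
from ov import *
move_l([*C,.129],speed=.01); move_l([*C,.20],speed=.1); s=state(); print(s['time_s'],s['wrist_force'])
q=s['orientation']
move_to([.30,-.42,.28],q); s=state(); print(s['time_s'],s['tcp_pos'])
for n in('side','top'):
    c=capture(n); pickle.dump(c,open(n+'9.pkl','wb'));u,v=map(int,world2pix(c,[*C,.12]))
    d=pickle.load(open(n+('6' if n=='side' else '0')+'.pkl','rb'))
    f=lambda c:cv2.resize(c['color'][v-25:v+30,u-32:u+32],None,fx=6,fy=6,interpolation=cv2.INTER_CUBIC)
    save('cmp_'+n,np.hstack([f(d),f(c)])); save(n+'9',c['color']); overlay(c,C,'ov9'+n,75,zt=.128)
```

```text
20.4417 [ 0.02384947 -0.42561245  0.45741628]
21.8667 [ 0.30121554 -0.41868785  0.27964209]
```

View pics/cmp_side.png

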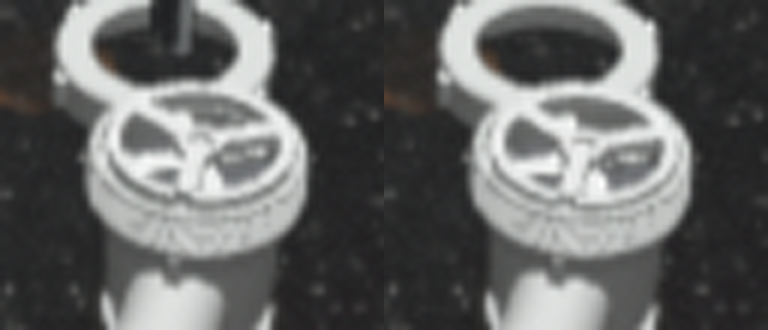

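View pics/cmp_top.png

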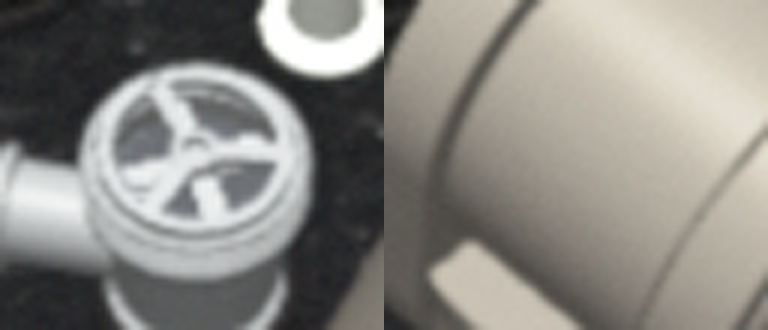

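View pics/ov9top.png

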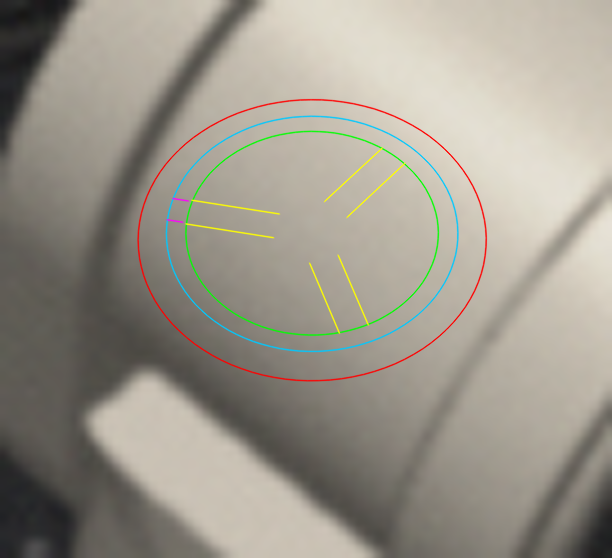

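View pics/top9.png

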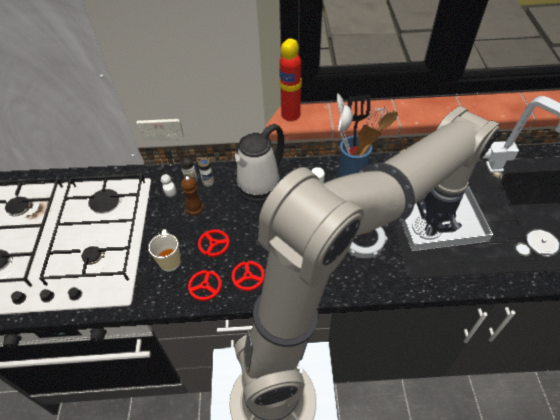

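Run:
```python
from ov import *
movej([1.199, 0.398, 0.045, 1.537, -0.019, 1.207, -0.051]); s=state(); print(s['time_s'],s['tcp_pos'],s['wrist_force'])
f=[]
for n in('side','top'):
    c=capture(n); pickle.dump(c,open(n+'10.pkl','wb')); save(n+'10',c['color']); overlay(c,C,'ova'+n,75,zt=.128)
    d=pickle.load(open(n+'0.pkl','rb')); D=cv2.absdiff(c['color'],d['color']).max(-1); print(n,(D>60).sum(),np.argwhere(D>60).mean(0))
    f.append(cv2.cvtColor(D,cv2.COLOR_GRAY2RGB))
save('diff',cv2.resize(np.hstack(f),None,fx=.7,fy=.7))
```

```text
23.25 [ 0.17650735 -0.62513199  0.23143407] [ 0.15907605 -0.06301275  0.54047653]
side 420 [120.45714286 349.45      ]
top 161 [225.47826087 379.06832298]
```

View pics/ovatop.png

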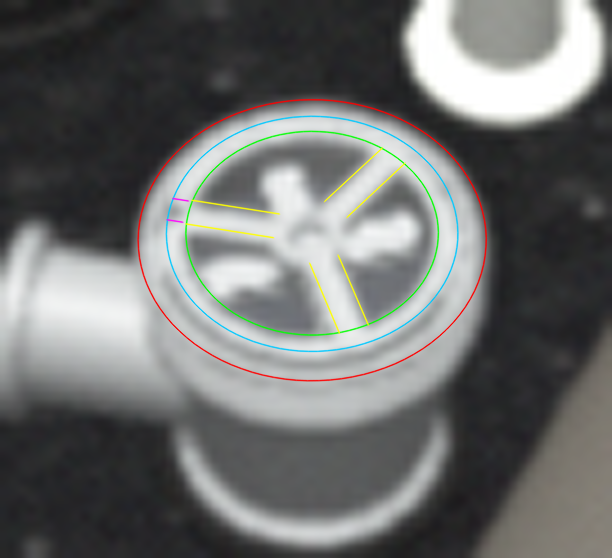

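View pics/ovaside.png

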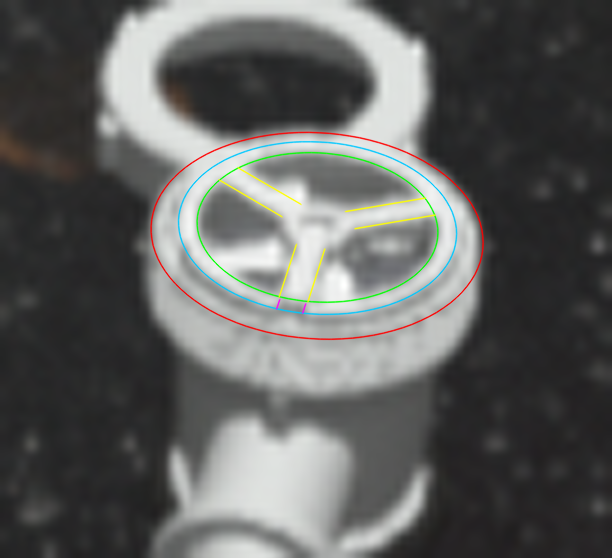

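View pics/diff.png

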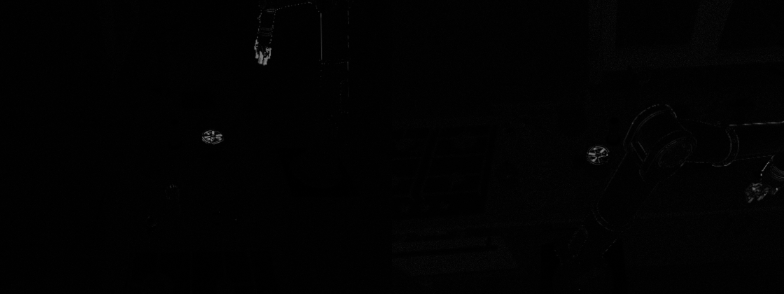

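Run:
```python
from cell import *
hand_in(); print(state()['time_s'])
```

```text
the job is handed in; nothing more can be done
the job is handed in; nothing more can be done
```

The plate is turned onto its pin, pressed home and handed in at about 23 s of the 51 s allowed. The hand-in gave no verdict.

**What I did**
- **Turning:** with the gripper open, I put one fingertip about 6 mm deep into an opening. I pushed the plate round about +54° until the side force rose to about 6.5 N, with the notch at the pin.
- **Pressing:** I closed the fingers and pressed on the hub, reaching 63 N at the wrist. Then I lifted off and went back to the start pose.

**Last checks**
- **Height:** the tip met firm resistance at 0.1275–0.128 m. That is the height of the plate's top when seated.
- **Notch angle:** in both cameras the outline of a seated plate fits the picture, with the notch at about 75°, in line with the feed pipe.
- **Everything else:** comparing pictures from before and after shows changes only at the plate and at the arm and gripper. In the top view the gripper overlaps the fine plate; the side view shows no change there.

**Checks that disagreed or could not be made**
- **First contact:** the first gentle touch on the hub stopped at 0.128 m, already the seated height, with only about 4 N showing. I expected about 0.1305 m and a 9 N push. The plate probably went down during that touch.
- **Camera mismatch:** the two cameras differed by about 3 mm on where the mincer's axis is, so I used a middle value.
- **Not measured:** I did not measure the knife's travel or the plate's tilt directly.

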